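# Reset the tripped scroll-saw controller

## Task

The scroll saw's controller has tripped: on its control box press the round key fully down and let it come up, then do the same with the square key, never two at a time, and leave the long bar key and the loose things lying on the bench alone. Then take the wooden-handled reset pin out of its block, put its steel rod through the collared hole in the box's top and hold the recessed reset button fully down with it. Finish while still gripping the pin and holding the button down.

Things in the scene. Friction and masses are not known exactly. Their poses are not given: they have to be found in the camera images.
- panel: Control box: grey painted steel, 170 (x) x 220 (y) x 70 mm high, fixed on the bench, turned up to 0.4 rad about vertical. Origin: centre of its underside, on the bench; x points away from the robot at yaw 0, z up. The keys stand on its top in a row along its y axis at x = -40 mm; the reset aperture is at x = +45, y = +55 mm.
- aperture (a point): Centre of the mouth of the reset hole: a vertical round hole 16 mm across through a dark steel collar (32 mm outside, 4 mm high) and the 6 mm thick top of the box. The mouth is 74 mm above the bench. Axes as the box's.
- reset_top (a point): Centre of the flat top of the recessed reset button, a white 21 mm disc straight below the hole, its top 26 mm below the mouth (48 mm above the bench) when up. It moves with the button.
- reset (a joint): Travel of the recessed reset button in m: 0 up, 0.006 fully down. It springs back when released; about 1.5 N starts it and 4 N holds it fully down.
- round_top (a point): Round key. The cap is a white plastic disc 32 mm across, on a black 50 x 50 x 8 mm mount fixed on the control box's top. This point is the centre of the cap's flat top, 88 mm above the bench when up; it moves with the cap. The three keys stand 68 mm apart in a straight row along the box's near edge, in an order that changes from run to run.
- round_key (a joint): Travel of the round key in m: 0 up, 0.006 fully down. It springs back when released; about 1.5 N starts it and 4 N holds it fully down.
- square_top (a point): Square key. The cap is a white plastic square 27 x 27 mm, on a black 50 x 50 x 8 mm mount fixed on the control box's top. This point is the centre of the cap's flat top, 88 mm above the bench when up; it moves with the cap. The three keys stand 68 mm apart in a straight row along the box's near edge, in an order that changes from run to run.
- square_key (a joint): Travel of the square key in m: 0 up, 0.006 fully down. It springs back when released; about 1.5 N starts it and 4 N holds it fully down.
- bar_top (a point): Bar key, to be left alone. The cap is a white plastic narrow bar 13 x 40 mm, long along the box's y axis, on a black 50 x 50 x 8 mm mount fixed on the control box's top. This point is the centre of the cap's flat top, 88 mm above the bench when up; it moves with the cap. The three keys stand 68 mm apart in a straight row along the box's near edge, in an order that changes from run to run.
- bar_key (a joint): Travel of the bar key in m: 0 up, 0.006 fully down. It springs back when released; about 1.5 N starts it and 4 N holds it fully down.
- holder: Wooden block 80 x 80 x 45 mm fixed on the bench, with an 11 mm hole 35 mm deep in the middle of its top in which the pin stands upright. Origin: centre of its underside.
- pin: Reset pin, loose, about 70 g, 145 mm long: a straight steel rod 8 mm in diameter and 85 mm long with a flat end, then a round straight light-wood handle 24 mm in diameter and 60 mm long. Origin: centre of the rod's free end, which starts 10 mm above the bench in the block; z runs along the pin towards the handle, which spans z = 85 to 145 mm.
- handle_mid (a point): Middle of the pin's handle, on its axis, 115 mm from the rod's end; 125 mm above the bench at the start.
- blade_jar: Bystander: glass jar 50 mm across, 70 mm high. Origin: centre of its underside.
- sanding_block: Bystander: cork sanding block 110 x 60 x 36 mm. Origin: centre of its underside.
- screwdriver: Bystander: screwdriver lying on the bench. Its x axis runs from handle to tip.
- fret_panel: Bystander: fret-cut wooden panel 130 x 110 x 12 mm lying flat. Origin: centre of its underside.

How it is judged:
By the outcome, as a careful person would: the job done as asked, in the order asked, and still so for the second after the job is handed in, while the arm keeps its last pose, push and grip.
It also fails if it takes over 51 s, if anything falls off the work surface, if the arm or the gripper's body presses on something with over 40 N, if the wrist force passes 120 N, or if a joint passes its speed limit or range.

## Robot

A 6-joint arm with a two-finger parallel gripper is mounted at the origin on the work surface. World frame = base frame: x ahead of the robot, y to its left, z up, the work surface at z = 0. Lengths are in mm, angles in rad, forces in N, time in s.
With the tool pointing down it reaches from about 300 to 750 mm from the base axis. Payload 8.5 kg.
Tool frame: the origin (TCP) lies midway between the tips of the shut fingers; the grasp point (between the pads) lies bot.grip_point_offset behind it (bot.grip_point_offset is the distance from the TCP to the grasp point, in mm); z points along the fingers, y is the direction in which the jaws open and shut (so a half turn about z gives the same grasp; the last joint's range is limited). The gripper opens to 88 mm and grips with 3 to 60 N. Pads are 18 mm wide; open, the fingers measure 123 mm over their backs; the gripper's body (75 mm by 187 mm) begins 45 mm behind the grasp point.
Start: joints at [-1.529, 0.381, 1.297, -0, 1.464, -0.215], TCP at [139.688, -531.947, 238.748] pointing down, gripper open.
Joint ranges: [-3.11, 3.11], [-0.89, 2.33], [0.22, 2.48], [-1.42, 4.56], [0.17, 2.85], [-2.88, 2.88]. Speed limits (rad/s): [2.39, 2.39, 3.14, 3.14, 3.14, 3.14].

## Interface

Orientations are given as a unit quaternion [x, y, z, w].
In Python, from workcell import bot, capture, camera_params, masks_of, mark_of gives the robot as it stands.
- The arm moves only by the shell command python3 -m jog 'ROWS'. ROWS is text: rows parted by semicolons, each of 7 numbers parted by spaces: the closure, from 0 (fully open) to 1 (shut), then the shift along the world's x, y, z in m, then the turn, a rotation vector about the world's x, y, z in rad. In form: hand tx ty tz wx wy wz; .... A call has 1 to 20 rows; each row shifts and turns the commanded pose from where the row before left it; what a row does not reach is not made up. A row lasts 1/10 s, in which the tool goes at most 50 mm and 8.59 degrees, less where a joint would pass 70% of its speed; a pose out of reach is approached as far as the arm can. A call with a gripper value outside its range is refused whole. The fingers move at their own pace and stop on an object; the grip force is fixed at half the most. Time passes only in rows, so rows that do not move let the fingers close. It gives the time, the measured TCP pose, the force and the opening at its end, in the units of the state.
- bot.read_state(): the state, without advancing time (a new reading comes with each control period).
- capture(name): name is "scene" or "top"; returns the picture (480x640x3 uint8, blue, green, red); there is no depth.
- camera_params(name): a dict with "fx", "fy", "cx", "cy" (pixels), "k1" (the pictures are not rectified: a ray, as slopes to the right and down, at radius r is drawn at 1 + k1 r^2 times it, then the intrinsics apply), "cam_to_world" (4x4, takes a point from camera to world coordinates). Camera axes: x right, y up, looking along -z (the intrinsics and any distortion apply to the point x, -y, -z); pixel columns grow to the right and rows downward; lengths in mm; the calibration is good to about 2 mm. A picture is of the moment at which its call begins. camera_params takes no time and is no camera call.
- bot.sign_off(): hands the job in, once; it reports no verdict.
Trained networks look in the newest picture that a camera, given by its name, has taken for a name from the list of things; names that differ only in an ending like _2 or _b are one class to them, and where a whole thing is asked for, a point or a joint stands for the part that bears it (a point fixed in the world has none). Each returns a list of dicts, best first, with "score" (0 to 1); they miss things now and then, are a little off and sometimes report something else, mostly with a low value. They report only what shows in the picture. A call takes as long as a camera call.
- masks_of(camera, query): "region" (480x640 bool, what is visible of it) and "bbox" ([left, top, width, height] in pixels, round what is visible of it).
- mark_of(camera, query): "at" ([column, row] in pixels: a listed point, or the origin of a listed thing).
The state is a dict: "clock": time; "qpos": joint angles; "joint_velocities": joint speeds; "joint_efforts": joint torques, N m; "ee_pos": TCP position; "tcp_rot": TCP orientation; "contact_force": force on the tool from outside, world axes, zero at the start; "moment": the same for the moment, N m; "finger_gap": opening from 0.0 (shut) to 1.0 (fully open).
Only numpy, scipy, OpenCV 4.12 (cv2) and the standard library are available. Lean on these libraries where they do the work, as an engineer would, in place of code of your own. Each camera call takes 0.05 s, during which the arm holds its last target.

## Working session

There is one attempt and no reset: what is moved stays moved. The work goes in short steps, Python scripts to look and compute and a shell command to move; the robot and the scene stay as the last step left them, time stands still between calls to the robot, and variables do not carry over. Pictures are saved under pics/ and viewed, and the job is handed in when it is done.

```bash
mkdir -p pics; cat > h.py <<'E'
import numpy as np, cv2
from workcell import bot, capture, camera_params, masks_of, mark_of
def ray(cam,px):
    p=camera_params(cam); M=np.array(p["cam_to_world"])
    K=np.array([[p["fx"],0,p["cx"]],[0,p["fy"],p["cy"]],[0,0,1.]])
    u=cv2.undistortPoints(np.array([[px]],float),K,np.array([p["k1"],0,0,0.]))[0,0]
    # note: model is same as cv2's k1
    d=M[:3,:3]@np.array([u[0],-u[1],-1.]); return M[:3,3],d
def at_z(cam,px,z):
    o,d=ray(cam,px); return o+d*(z-o[2])/d[2]
def proj(cam,P):
    p=camera_params(cam); M=np.linalg.inv(np.array(p["cam_to_world"]))
    q=M[:3,:3]@np.array(P,float)+M[:3,3]; x,y=q[0]/-q[2],-q[1]/-q[2]; s=1+p["k1"]*(x*x+y*y)
    return np.array([p["fx"]*x*s+p["cx"],p["fy"]*y*s+p["cy"]])
def tri(pairs):
    A=np.zeros((3,3));b=np.zeros(3)
    for c,px in pairs:
        o,d=ray(c,px); d=d/np.linalg.norm(d); Q=np.eye(3)-np.outer(d,d); A+=Q;b+=Q@o
    return np.linalg.solve(A,b)
E
python3 - <<'E'
from h import *
s=bot.read_state(); print(s["clock"],s["ee_pos"],s["tcp_rot"],s["finger_gap"],bot.grip_point_offset)
for c in ("scene","top"):
    cv2.imwrite(f"pics/{c}0.png",capture(c)); print(c,np.round(np.array(camera_params(c)["cam_to_world"])[:3,3]))
Z=dict(round_top=88,square_top=88,bar_top=88,aperture=74,handle_mid=125,holder=0,panel=0,blade_jar=0,screwdriver=0,sanding_block=0)
for n,z in Z.items():
    for c in ("scene","top"):
        for m in mark_of(c,n)[:2]: print(n,c,np.round(m["at"],1),round(m["score"],2),np.round(at_z(c,m["at"],z),1))
print(bot.read_state()["clock"])
E
```

```text
0.0 [ 139.68381954 -531.68750146  238.13828599] [ 9.91768255e-01  1.28043715e-01  9.34518739e-05 -7.25789618e-04] 0.9999880260827276 18.700000000000003
scene [1093. -303.  873.]
top [ 364.  -29. 1668.]
round_top scene [278.4 234.8] 0.46 [ 519.9 -124.9   88. ]
round_top top [352.7 255.4] 0.69 [ 519.4 -118.    88. ]
square_top scene [308.7 222. ] 0.69 [517.1 -48.8  88. ]
square_top top [330.3 257.1] 0.39 [515.2 -56.1  88. ]
bar_top scene [257.8 252.5] 0.65 [ 544.1 -183.8   88. ]
bar_top top [377.9 249.7] 0.41 [ 534.7 -188.    88. ]
aperture scene [322.3 256.6] 0.66 [607.6 -59.4  74. ]
aperture top [331.2 227.5] 0.58 [599.9 -59.7  74. ]
handle_mid scene [418.3 195.4] 0.86 [585.8 196.8 125. ]
handle_mid top [235.5 231.6] 0.57 [583.2 201.4 125. ]
holder scene [410.2 227.8] 0.93 [583.4 199.9   0. ]
holder top [241.4 238.3] 0.93 [581.  202.4   0. ]
panel scene [290.5 273.2] 0.6 [ 571.3 -123.9    0. ]
panel top [351.5 245.8] 0.8 [ 556.3 -119.9    0. ]
blade_jar scene [431.5 294.8] 0.95 [766.5 137.1   0. ]
blade_jar scene [480.2 244.7] 0.25 [705.2 326.2   0. ]
blade_jar top [267.4 177.2] 0.53 [763.5 126.9  -0. ]
screwdriver scene [480.3 245.5] 0.92 [707.2 324.8   0. ]
screwdriver scene [428.1 298.2] 0.72 [770.3 125.2   0. ]
screwdriver top [195.2 200.4] 0.55 [695.3 340.7   0. ]
screwdriver top [467.6 267.3] 0.31 [ 490.6 -456.9    0. ]
sanding_block scene [138.  310.2] 0.88 [ 508.8 -468.1    0. ]
sanding_block top [470.3 266.9] 0.88 [ 491.7 -464.9    0. ]
1.1
```

```bash
python3 - <<'E'
import cv2
a=cv2.imread("pics/scene0.png");b=cv2.imread("pics/top0.png")
cv2.imwrite("pics/a.png",cv2.resize(a[170:330,220:480],None,fx=3,fy=3,interpolation=cv2.INTER_CUBIC))
cv2.imwrite("pics/b.png",cv2.resize(b[160:310,200:440],None,fx=3.3,fy=3.3,interpolation=cv2.INTER_CUBIC))
E
```

```text
(no output)
```

View pics/a.png

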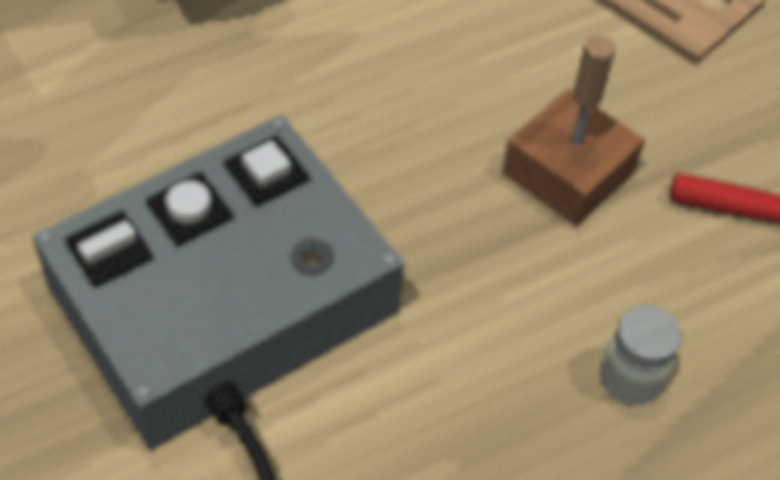

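View pics/b.png

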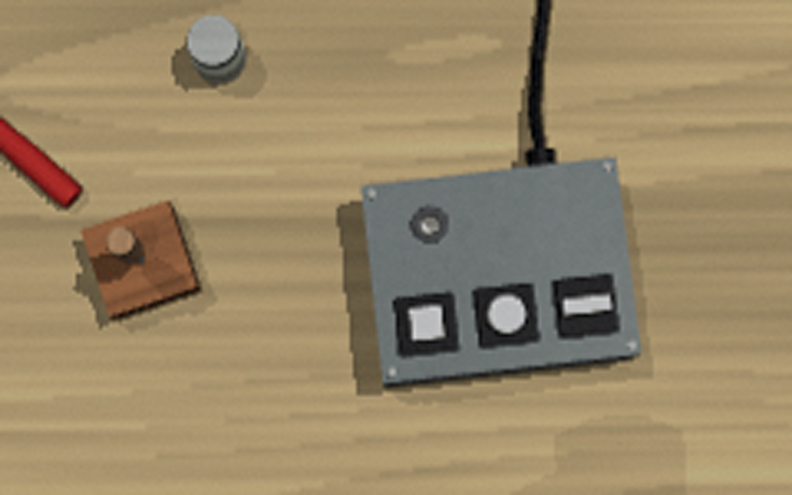

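View pics/scene0.png

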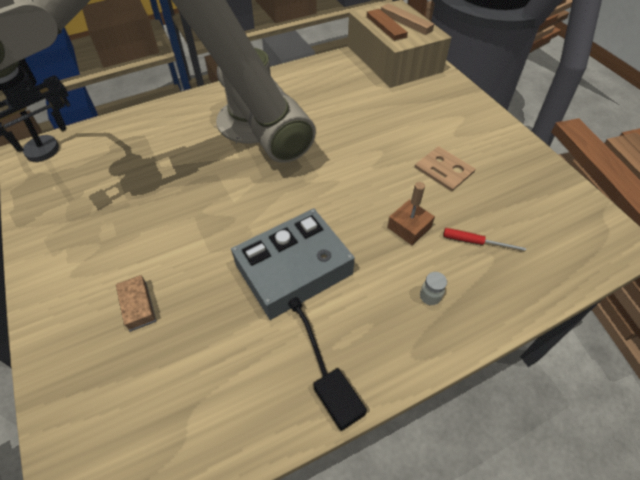

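```bash
cat > fit.py <<'E'
from h import *
from scipy.optimize import least_squares
def cap_px(img,seed,r=9,thr=150):
    x0,y0=np.round(seed).astype(int); w=img[y0-r:y0+r+1,x0-r:x0+r+1].astype(float).min(2)
    m=np.clip(w-thr,0,None); ys,xs=np.mgrid[-r:r+1,-r:r+1]; return np.array([x0+(m*xs).sum()/m.sum(),y0+(m*ys).sum()/m.sum()])
seeds={"top":dict(sq=(329.4,257.9),ro=(353.6,255.2),ba=(377.6,252.1),ap=(330,228.2)),
"scene":dict(sq=(308.7,223.3),ro=(282.3,237),ba=(255.3,251),ap=(324,255.7))}
loc=dict(sq=(-40,68,88),ro=(-40,0,88),ba=(-40,-68,88),ap=(45,55,74))
obs=[]
for c in seeds:
    img=cv2.imread(f"pics/{c}0.png")
    for k,s in seeds[c].items():
        p=np.array(s)
        if k!="ap" and c=="top": p=cap_px(img,s)
        print(c,k,p.round(1)); obs.append((c,k,p))
def W(v,l): c,s=np.cos(v[2]),np.sin(v[2]); return np.array([v[0]+c*l[0]-s*l[1],v[1]+s*l[0]+c*l[1],l[2]])
for cams in (("top",),("scene",),("top","scene")):
    f=lambda v:np.concatenate([proj(c,W(v,loc[k]))-p for c,k,p in obs if c in cams])
    r=least_squares(f,[556,-120,.1],x_scale=[10,10,.1]); print(cams,r.x.round(3),r.fun.round(1))
    for k in loc: print(k,W(r.x,loc[k]).round(1))
E
python3 fit.py
python3 - <<'E'
from h import *
# pin: top centre z155 ; handle base
for c,px in (("top",(200+121/3.3,160+240/3.3)),("scene",(220+599/3,170+46/3))): print(c,at_z(c,px,155).round(1))
print("rodbase scene",at_z("scene",(220+577/3,170+142/3),45).round(1))
for c in ("top","scene"):
    img=capture(c)
    m=masks_of(c,"holder")[0]["region"]; cn,_=cv2.findContours(m.astype(np.uint8),0,1); print(c,cv2.minAreaRect(cn[0]))
    m=masks_of(c,"pin"); print([ (x["bbox"],round(x["score"],2)) for x in m[:2]])
# holder top corners
C=[(200+x/3.3,160+y/3.3) for x,y in ((170,202),(200,289),(111,318),(83,231))]
P=[at_z("top",p,45) for p in C]; print(np.round(P,1)); print(np.mean(P,0))
C=[(220+x/3,170+y/3) for x,y in ((567,92),(643,143),(578,190),(507,143))]
P=[at_z("scene",p,45) for p in C]; print(np.round(P,1)); print(np.mean(P,0))
E
```

```text
top sq [328.8 257.4]
top ro [353.3 254.5]
top ba [377.4 251.8]
top ap [330.  228.2]
scene sq [308.7 223.3]
scene ro [282.3 237. ]
scene ba [255.3 251. ]
scene ap [324.  255.7]
('top',) [ 5.60948e+02 -1.15180e+02  1.11000e-01] [ 0.   0.3  0.   0.2  0.3  0.  -0.3 -0.6]
sq [513.7 -52.   88. ]
ro [ 521.2 -119.6   88. ]
ba [ 528.7 -187.2   88. ]
ap [599.6 -55.5  74. ]
('scene',) [ 5.69042e+02 -1.14512e+02  1.19000e-01] [-0.4  0.4  0.1 -0.1  0.1 -0.3  0.2 -0.1]
sq [521.2 -51.8  88. ]
ro [ 529.3 -119.3   88. ]
ba [ 537.4 -186.8   88. ]
ap [607.2 -54.5  74. ]
('top', 'scene') [ 5.65174e+02 -1.14534e+02  1.15000e-01] [-0.2 -1.1 -0.2 -1.3  0.1 -1.6 -0.6 -2.  -1.  -0.7 -0.5 -1.3 -0.6 -1.7
 -0.6 -1.2]
sq [517.6 -51.6  88. ]
ro [ 525.4 -119.1   88. ]
ba [ 533.3 -186.7   88. ]
ap [603.5 -54.7  74. ]
top [575.9 193.7 155. ]
scene [582.2 196.6 155. ]
rodbase scene [584.9 196.6  45. ]
top ((242.55001831054688, 239.15000915527344), (29.09295082092285, 28.144268035888672), 71.56504821777344)
[]
scene ((255.10000610351562, 250.2000274658203), (8.497057914733887, 18.782970428466797), 63.43495178222656)
[([411.3, 183.2, 10.9, 37.0], 0.83)]
[[624.2 167.7  45. ]
 [548.1 141.2  45. ]
 [523.5 217.8  45. ]
 [599.4 243.   45. ]]
[573.82046269 192.40899123  45.        ]
[[536.  219.2  45. ]
 [609.8 244.3  45. ]
 [626.2 170.1  45. ]
 [560.4 145.1  45. ]]
[583.09350363 194.63947139  45.        ]
```

```bash
python3 -m jog '1 0.0275 0.0295 0 0 0 0;1 0.0275 0.0295 0 0 0 0;1 0.0275 0.0295 0 0 0 0;1 0.0275 0.0295 0 0 0 0;1 0.0275 0.0295 0 0 0 0;1 0.0275 0.0295 0 0 0 0;1 0.0275 0.0295 0 0 0 0;1 0.0275 0.0295 -0.01 0 0 0;1 0.0275 0.0295 -0.01 0 0 0;1 0.0275 0.0295 -0.02 0 0 0;1 0.0275 0.0295 -0.02 0 0 0;1 0.0275 0.0295 -0.02 0 0 0;1 0.0275 0.0295 -0.02 0 0 0;1 0.0275 0.0295 -0.01 0 0 0;1 0 0 0 0 0 0;1 0 0 0 0 0 0'
python3 - <<'E'
from h import *
s=bot.read_state(); print(s["clock"],s["ee_pos"],s["contact_force"],s["qpos"])
for c in ("scene","top"):
    im=capture(c); cv2.imwrite(f"pics/{c}1.png",im); p=proj(c,s["ee_pos"]); print(c,p)
    x,y=np.round(p).astype(int)
    cv2.imwrite(f"pics/{c}1c.png",cv2.resize(im[y-50:y+50,x-65:x+65],None,fx=6,fy=6,interpolation=cv2.INTER_CUBIC))
    print(x-65,y-50)
E
```

```text
clock: 3.0
ee_pos: [524.8, -118.5, 128.5]
tcp_rot: [0.992, 0.129, -0.0, -0.0]
contact_force: [0.3, 0.2, 0.0]
finger_gap: 0.007
3.0 [ 524.8265501  -118.47229654  128.50454416] [0.33255889 0.16846619 0.01504005] [-4.42077668e-01  4.67120673e-01  1.50227709e+00 -2.27835513e-04
  1.17271534e+00  8.70287379e-01]
scene [280.57544225 224.04011237]
216 174
top [353.66561584 251.92935527]
289 202
```

View pics/scene1c.png

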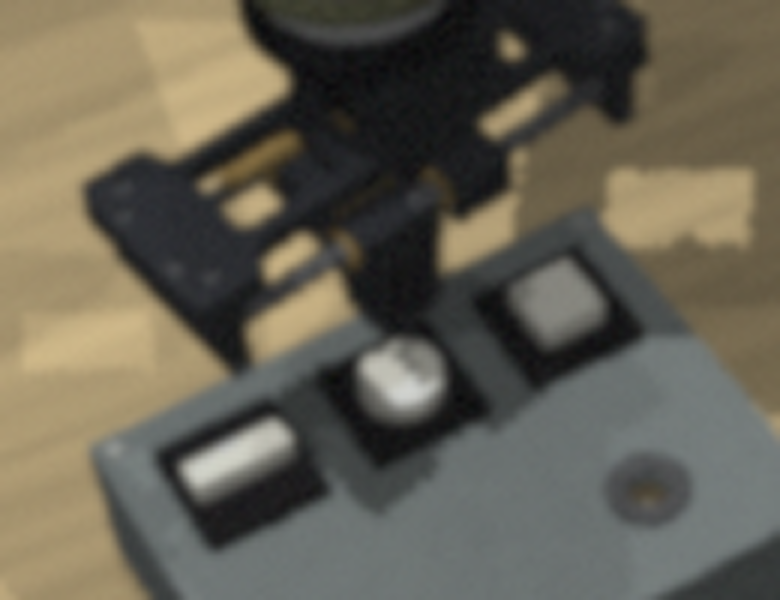

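View pics/top1c.png

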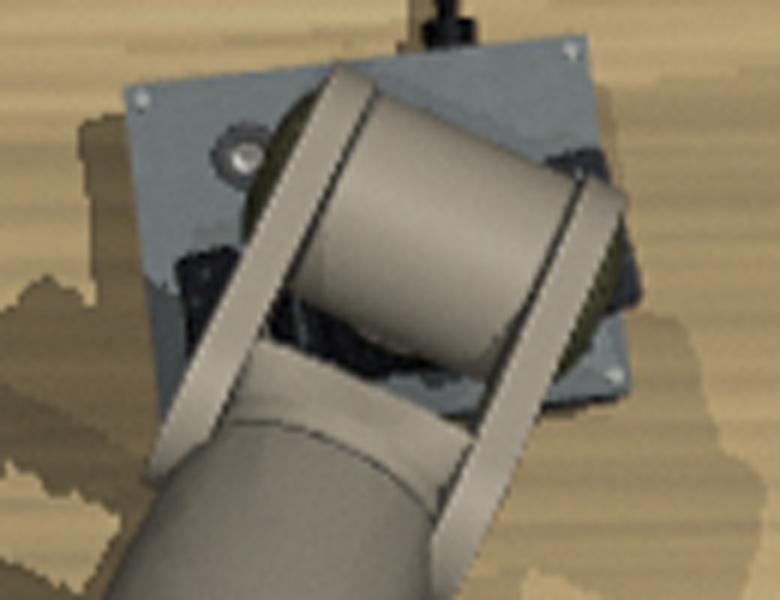

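```bash
python3 -m jog '1 -0.001 0 -0.01 0 0 0;1 0 0 -0.015 0 0 0;1 0 0 -0.01 0 0 0;1 0 0 -0.003 0 0 0;1 0 0 -0.003 0 0 0;1 0 0 -0.003 0 0 0;1 0 0 0 0 0 0;1 0 0 0 0 0 0'
```

```text
clock: 3.9
ee_pos: [523.8, -119.2, 85.1]
tcp_rot: [0.992, 0.128, 0.0, 0.0]
contact_force: [-1.4, -0.9, 2.6]
finger_gap: 0.007
```

```bash
python3 -m jog '1 0 0 -0.0015 0 0 0;1 0 0 -0.0015 0 0 0;1 0 0 0 0 0 0;1 0 0 0 0 0 0'; python3 -m jog '1 0 0 -0.001 0 0 0;1 0 0 0 0 0 0;1 0 0 0 0 0 0'
```

```text
clock: 4.3
ee_pos: [523.9, -119.1, 82.4]
tcp_rot: [0.992, 0.128, 0.0, 0.0]
contact_force: [-2.4, -1.0, 7.9]
finger_gap: 0.005
clock: 4.6
ee_pos: [524.0, -119.1, 82.2]
tcp_rot: [0.992, 0.128, 0.001, 0.001]
contact_force: [-6.3, 0.2, 15.9]
finger_gap: 0.006
```

```bash
python3 -m jog '1 0 0 0.01 0 0 0;1 0 0 0.02 0 0 0;1 -0.002 0.017 0 0 0 0;1 -0.002 0.017 0 0 0 0;1 -0.002 0.017 0 0 0 0;1 -0.002 0.0165 0 0 0 0;1 0 0 -0.01 0 0 0;1 0 0 -0.008 0 0 0;1 0 0 -0.003 0 0 0;1 0 0 -0.003 0 0 0;1 0 0 -0.002 0 0 0;1 0 0 0 0 0 0'
python3 -m jog '1 0 0 -0.002 0 0 0;1 0 0 -0.0015 0 0 0;1 0 0 0 0 0 0;1 0 0 0 0 0 0'
```

```text
clock: 5.8
ee_pos: [515.6, -51.8, 84.7]
tcp_rot: [0.992, 0.128, -0.0, 0.0]
contact_force: [-2.0, -0.5, 2.7]
finger_gap: 0.003
clock: 6.2
ee_pos: [515.8, -51.8, 82.3]
tcp_rot: [0.992, 0.128, 0.0, 0.001]
contact_force: [-4.9, -1.3, 12.6]
finger_gap: 0.004
```

```bash
python3 -m jog '1 0 0 0.01 0 0 0;1 0 0 0.025 0 0 0;1 0 0 0.04 0 0 0;0 0 0.01 0.045 0 0 0;0 0.008 0.034 0 0 0 0;0 0.008 0.034 0 0 0 0;0 0.008 0.034 0 0 0 0;0 0.008 0.034 0 0 0 0;0 0.008 0.034 0 0 0 0;0 0.008 0.034 0 0 0 0;0 0.008 0.033 0 0 0 0;0 0.008 0 0 0 0 0;0 0 0 0 0 0 0;0 0 0 0 0 0 0'
python3 - <<'E'
from h import *
s=bot.read_state(); print(s["clock"],s["ee_pos"],s["contact_force"],s["qpos"])
for c in ("scene","top"):
    im=capture(c); cv2.imwrite(f"pics/{c}2.png",im); p=proj(c,s["ee_pos"]); print(c,p)
    x,y=np.round(p).astype(int)
    cv2.imwrite(f"pics/{c}2c.png",cv2.resize(im[y-50:y+50,x-65:x+65],None,fx=6,fy=6,interpolation=cv2.INTER_CUBIC))
    print(x-65,y-50)
E
```

```text
clock: 7.6
ee_pos: [579.7, 194.6, 201.1]
tcp_rot: [0.992, 0.128, -0.0, 0.0]
contact_force: [0.6, 0.3, 0.4]
finger_gap: 0.982
7.6 [579.67638332 194.59843025 201.12451158] [0.58546077 0.30359625 0.37045819] [ 1.30586627e-01  5.15996358e-01  1.18021663e+00 -1.67120260e-04
  1.44572379e+00  1.44554992e+00]
scene [421.94990232 170.09747415]
357 120
top [233.76249072 228.8327082 ]
169 179
```

View pics/scene2c.png

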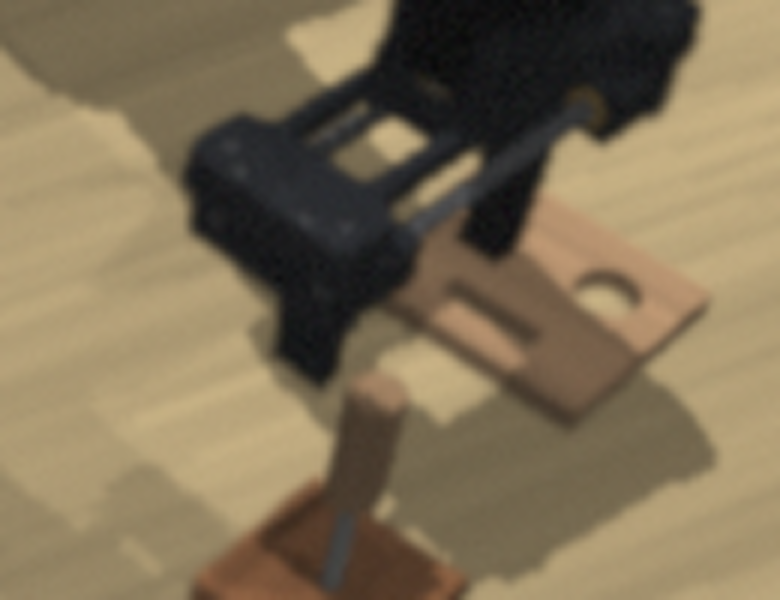

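View pics/top2c.png

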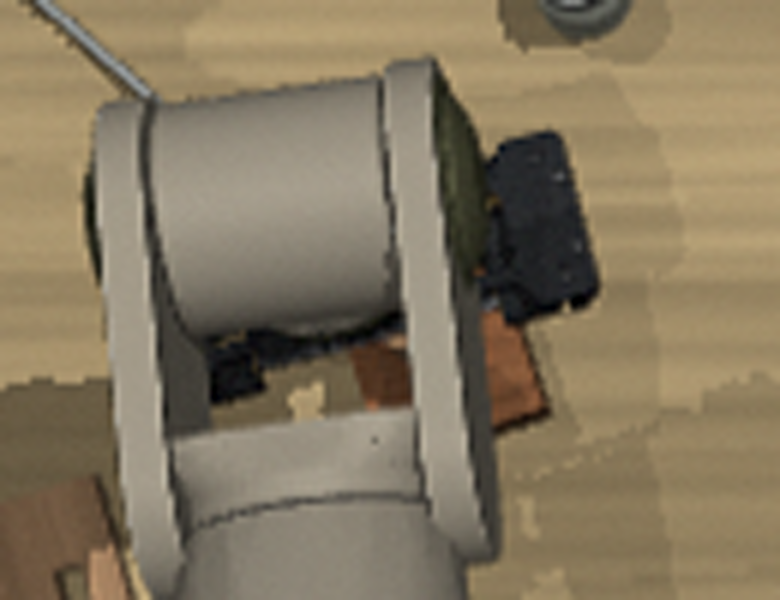

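```bash
python3 -m jog '0 0 0 -0.02 0 0 0;0 0 0 -0.025 0 0 0;0 0 0 -0.025 0 0 0;0 0 0 -0.015 0 0 0;0 0 0 -0.008 0 0 0;0 0 0 0 0 0 0'
python3 - <<'E'
from h import *
s=bot.read_state(); print(s["clock"],s["ee_pos"],s["contact_force"])
for c in ("scene",):
    im=capture(c); cv2.imwrite(f"pics/{c}3.png",im); p=proj(c,s["ee_pos"]); print(c,p)
    x,y=np.round(p).astype(int)
    im=np.clip(im.astype(float)*1.6,0,255).astype(np.uint8)
    cv2.imwrite(f"pics/{c}3c.png",cv2.resize(im[y-45:y+25,x-45:x+45],None,fx=8,fy=8,interpolation=cv2.INTER_CUBIC))
    print(x-45,y-45)
E
```

```text
clock: 8.3
ee_pos: [579.4, 194.9, 107.7]
tcp_rot: [0.992, 0.128, -0.001, 0.0]
contact_force: [-0.2, -0.9, 1.3]
finger_gap: 1.0
8.3 [579.39787698 194.91708463 107.71552178] [-0.2198253  -0.90560172  1.26473582]
scene [414.81124687 198.8338871 ]
370 154
```

View pics/scene3c.png

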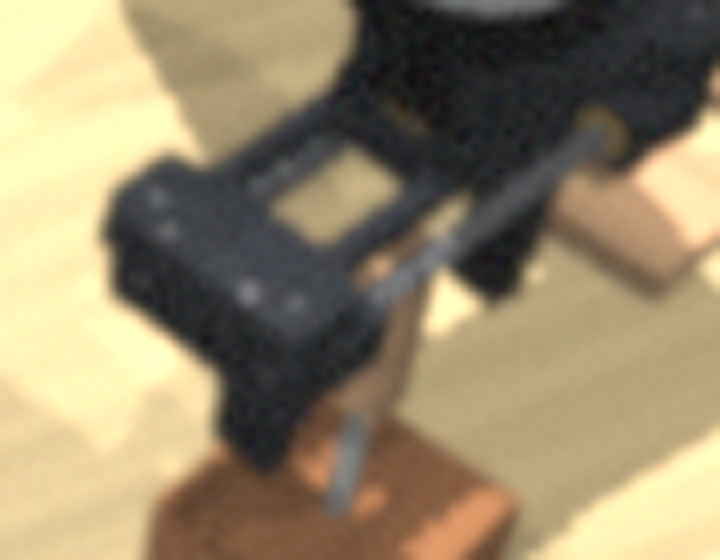

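```bash
python3 -m jog '1 0 0 0 0 0 0;1 0 0 0 0 0 0;1 0 0 0 0 0 0;1 0 0 0 0 0 0;1 0 0 0 0 0 0;1 0 0 0 0 0 0;1 0 0 0 0 0 0;1 0 0 0 0 0 0'
```

```text
clock: 9.15
ee_pos: [579.7, 195.6, 108.2]
tcp_rot: [0.992, 0.128, 0.0, 0.0]
contact_force: [-0.6, -0.2, 0.0]
finger_gap: 0.296
```

```bash
python3 -m jog '1 0 0 0.005 0 0 0;1 0 0 0.01 0 0 0;1 0 0 0.02 0 0 0;1 0 0 0.02 0 0 0;1 0 0 0.02 0 0 0;1 0 0 0.02 0 0 0;1 0 0 0 0 0 0;1 0 0 0 0 0 0'
python3 - <<'E'
from h import *
s=bot.read_state(); print(s["clock"],s["ee_pos"],s["contact_force"],s["moment"])
for c in ("scene",):
    im=capture(c); cv2.imwrite(f"pics/{c}4.png",im); p=proj(c,s["ee_pos"]); print(c,p)
    x,y=np.round(p).astype(int)
    im=np.clip(im.astype(float)*1.6,0,255).astype(np.uint8)
    cv2.imwrite(f"pics/{c}4c.png",cv2.resize(im[y-35:y+45,x-45:x+45],None,fx=7,fy=7,interpolation=cv2.INTER_CUBIC))
    print(x-45,y-35)
    print([(m["at"],m["score"]) for q in ("pin","handle_mid") for m in mark_of("scene",q)[:1]])
E
```

```text
clock: 9.95
ee_pos: [579.5, 195.5, 203.2]
tcp_rot: [0.992, 0.128, 0.0, 0.0]
contact_force: [-0.7, -0.1, -1.4]
finger_gap: 0.264
9.95 [579.53674412 195.52500933 203.19619026] [-0.6999932  -0.09835992 -1.41013094] [ 0.01842387 -0.00089488  0.01534052]
scene [422.43949457 169.2318476 ]
377 134
[([418.9, 196.8], 0.57), ([442.0, 170.2], 0.73)]
```

View pics/scene4c.png

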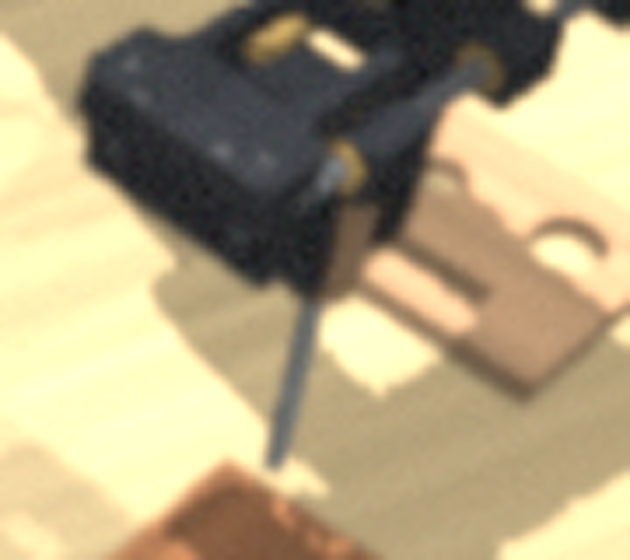

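```bash
python3 - <<'E'
from h import *
print("pred tip",proj("scene",(579.5,195.5,105)),"handle base",proj("scene",(579.5,195.5,190)))
print("seen tip",(277.5/7-.5+377,463/7-.5+134),"base centre",(311/7-.5+377,300/7-.5+134))
# sensitivity
for d in ((10,0,0),(0,10,0),(0,0,10)): print(d,proj("scene",np.array((579.5,195.5,105))+d)-proj("scene",(579.5,195.5,105)))
E
```

```text
pred tip [414.84960153 199.55764328] handle base [421.33637711 173.58215039]
seen tip (416.14285714285717, 199.64285714285714) base centre (420.92857142857144, 176.35714285714286)
(10, 0, 0) [2.41041876 2.90283212]
(0, 10, 0) [ 3.56111415 -1.42594991]
(0, 0, 10) [ 0.72136478 -2.87987284]
```

```bash
python3 -m jog '1 0.003 -0.02 0 0 0 0;1 0.0035 -0.036 0 0 0 0;1 0.0035 -0.036 0 0 0 0;1 0.0035 -0.036 0 0 0 0;1 0.0035 -0.036 0 0 0 0;1 0.0035 -0.036 0 0 0 0;1 0.0035 -0.03 0 0 0 0;1 0.0005 -0.02 -0.01 0 0 0;1 0 0 -0.01 0 0 0;1 0 0 0 0 0 0;1 0 0 0 0 0 0;1 0 0 0 0 0 0'
cat > look.py <<'E'
from h import *
import sys
n=sys.argv[1]; s=bot.read_state(); e=np.array(s["ee_pos"]); print(s["clock"],e,s["contact_force"],s["finger_gap"])
im=capture("scene"); cv2.imwrite(f"pics/s{n}.png",im)
t=e-[0,0,98.2]; print("pred tip px",proj("scene",t))
im=np.clip(im.astype(float)*1.6,0,255).astype(np.uint8); c=im[205:275,280:370]
cv2.imwrite(f"pics/s{n}c.png",cv2.resize(c,None,fx=8,fy=8,interpolation=cv2.INTER_CUBIC))
im=capture("top"); cv2.imwrite(f"pics/t{n}.png",im)
E
python3 look.py 5
```

```text
clock: 11.3
ee_pos: [604.3, -53.4, 183.6]
tcp_rot: [0.992, 0.129, 0.0, 0.0]
contact_force: [0.2, 0.2, 0.4]
finger_gap: 0.265
11.3 [604.32083106 -53.37202172 183.60215355] [0.15606602 0.21149068 0.39042451] 0.26451691257131976
pred tip px [324.12150739 251.51848349]
```

View pics/s5c.png

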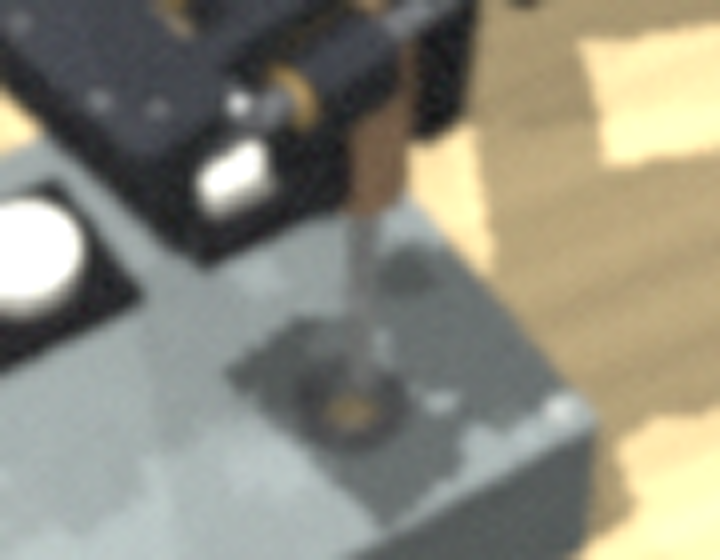

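View pics/t5.png

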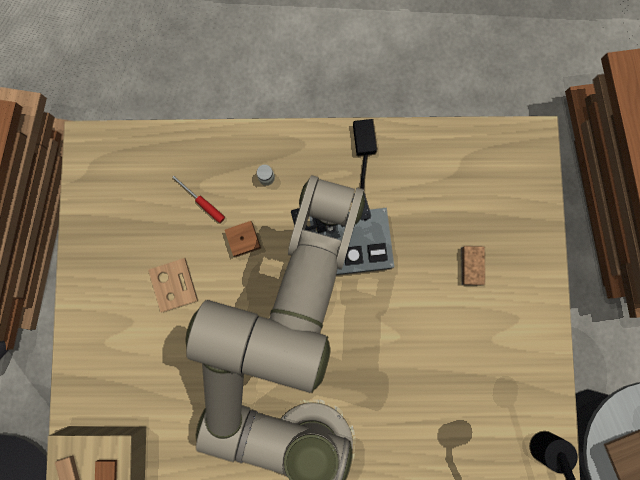

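```bash
python3 - <<'E'
import cv2,numpy as np
im=cv2.imread("pics/s5.png"); c=im[228:268,302:348].astype(float); c=np.clip((c-30)*1.9,0,255).astype(np.uint8)
cv2.imwrite("pics/s5d.png",cv2.resize(c,None,fx=14,fy=14,interpolation=cv2.INTER_LANCZOS4))
im=cv2.imread("pics/scene0.png"); c=im[228:268,302:348].astype(float); c=np.clip((c-30)*1.9,0,255).astype(np.uint8)
cv2.imwrite("pics/s0d.png",cv2.resize(c,None,fx=14,fy=14,interpolation=cv2.INTER_LANCZOS4))
E
```

```text
(no output)
```

View pics/s5d.png

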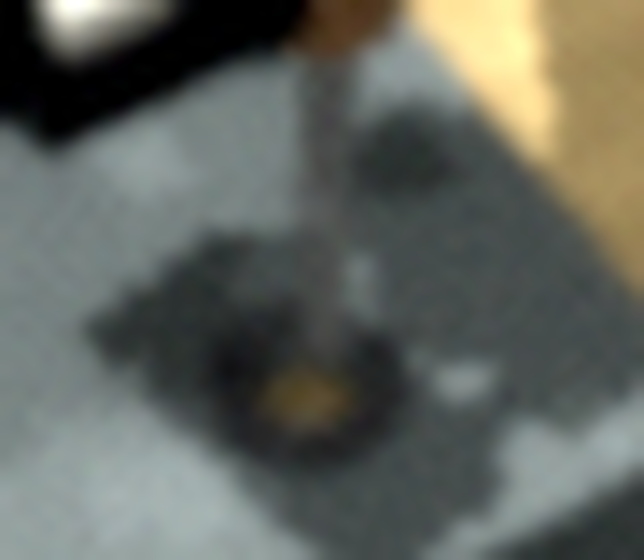

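View pics/s0d.png

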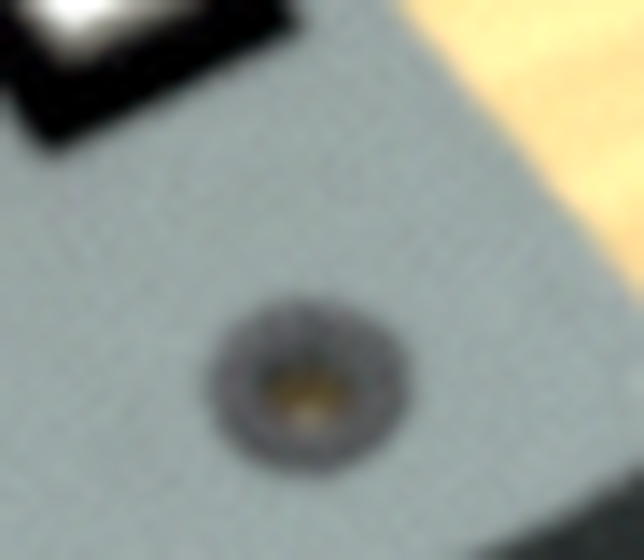

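```bash
python3 - <<'E'
from h import *
print(at_z("scene",(322.6,254.25),74),at_z("scene",(323.7,254.6),74))
# direct: tip observed
print(at_z("scene",(324.96,252.1),85.4), at_z("scene",(416.1,199.6),105))
E
```

```text
[602.27915431 -56.02913945  74.        ] [604.19019732 -54.28838995  74.        ]
[606.50665884 -52.43500654  85.4       ] [580.91120382 198.05315413 105.        ]
```

```bash
python3 -m jog '1 -0.002 -0.0025 0 0 0 0;1 0 0 -0.005 0 0 0;1 0 0 -0.003 0 0 0;1 0 0 0 0 0 0;1 0 0 0 0 0 0'
python3 look.py 6; python3 - <<'E'
import cv2,numpy as np
im=cv2.imread("pics/s6.png"); c=im[228:268,302:348].astype(float); c=np.clip((c-30)*1.9,0,255).astype(np.uint8)
cv2.imwrite("pics/s6d.png",cv2.resize(c,None,fx=14,fy=14,interpolation=cv2.INTER_LANCZOS4))
E
```

```text
clock: 11.9
ee_pos: [602.2, -57.0, 175.1]
tcp_rot: [0.992, 0.128, -0.0, -0.0]
contact_force: [0.6, -0.0, -0.7]
finger_gap: 0.264
11.9 [602.16675027 -56.9653859  175.08934717] [ 0.59116108 -0.00207024 -0.69151248] 0.2643025618655912
pred tip px [322.19636862 253.62183723]
```

View pics/s6d.png

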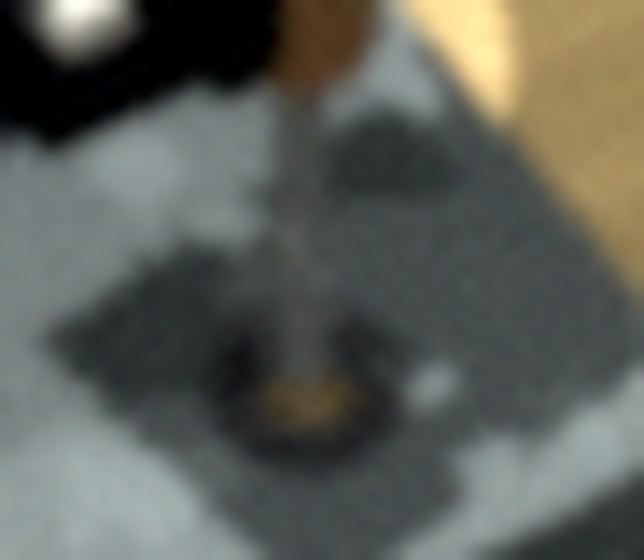

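```bash
python3 -m jog '1 0.001 0.0005 0 0 0 0;1 0 0 -0.003 0 0 0;1 0 0 -0.003 0 0 0;1 0 0 -0.003 0 0 0;1 0 0 0 0 0 0;1 0 0 0 0 0 0'
```

```text
clock: 12.6
ee_pos: [603.2, -56.5, 166.2]
tcp_rot: [0.992, 0.128, -0.0, -0.0]
contact_force: [0.3, -0.1, 0.3]
finger_gap: 0.263
```

```bash
python3 -m jog '1 0 0 -0.003 0 0 0;1 0 0 -0.003 0 0 0;1 0 0 -0.003 0 0 0;1 0 0 -0.003 0 0 0;1 0 0 -0.002 0 0 0;1 0 0 0 0 0 0;1 0 0 0 0 0 0'
python3 look.py 7
```

```text
clock: 13.3
ee_pos: [603.2, -56.5, 152.3]
tcp_rot: [0.992, 0.128, 0.0, -0.0]
contact_force: [0.6, 0.2, 0.8]
finger_gap: 0.265
13.3 [603.2167298  -56.45879933 152.26193905] [0.60976051 0.15081021 0.7924429 ] 0.2654034913289076
pred tip px [322.60384859 259.69873888]
```

View pics/s7c.png

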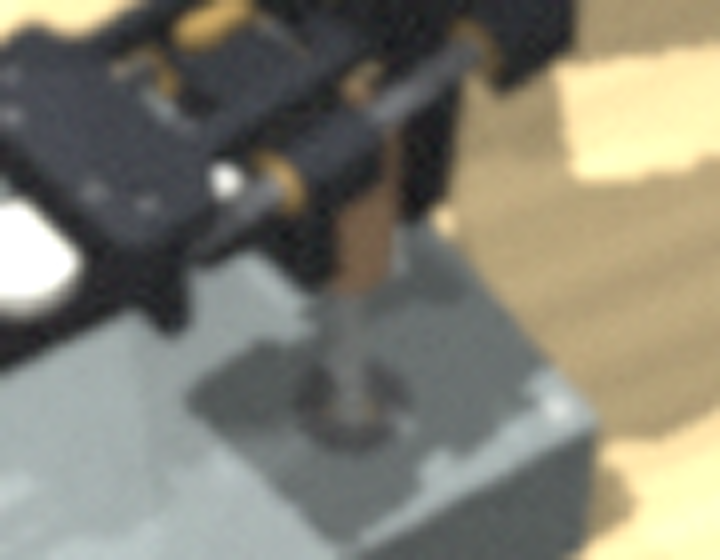

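```bash
python3 -m jog '1 0 0 -0.003 0 0 0;1 0 0 -0.003 0 0 0;1 0 0 -0.002 0 0 0;1 0 0 -0.002 0 0 0;1 0 0 0 0 0 0;1 0 0 0 0 0 0'; python3 -m jog '1 0 0 -0.0015 0 0 0;1 0 0 0 0 0 0;1 0 0 0 0 0 0'
```

```text
clock: 14.0
ee_pos: [603.3, -56.5, 142.5]
tcp_rot: [0.992, 0.128, 0.0, 0.0]
contact_force: [-0.9, 0.5, 2.4]
finger_gap: 0.261
clock: 14.3
ee_pos: [603.3, -56.4, 140.9]
tcp_rot: [0.992, 0.128, 0.0, 0.0]
contact_force: [0.4, -0.1, 3.5]
finger_gap: 0.265
```

```bash
python3 -m jog '1 0 0 -0.001 0 0 0;1 0 0 0 0 0 0;1 0 0 0 0 0 0'; python3 -m jog '1 0 0 -0.0007 0 0 0;1 0 0 0 0 0 0;1 0 0 0 0 0 0'
```

```text
clock: 14.6
ee_pos: [603.4, -56.5, 140.5]
tcp_rot: [0.992, 0.128, 0.001, 0.0]
contact_force: [-0.7, 0.1, 7.2]
finger_gap: 0.265
clock: 14.9
ee_pos: [603.6, -56.5, 140.4]
tcp_rot: [0.992, 0.128, 0.001, 0.0]
contact_force: [-1.3, 1.3, 11.3]
finger_gap: 0.259
```

```bash
python3 -m jog '1 0 0 0 0 0 0;1 0 0 0 0 0 0;1 0 0 0 0 0 0;1 0 0 0 0 0 0;1 0 0 0 0 0 0;1 0 0 0 0 0 0;1 0 0 0 0 0 0;1 0 0 0 0 0 0;1 0 0 0 0 0 0;1 0 0 0 0 0 0'
python3 look.py 8
```

```text
clock: 15.9
ee_pos: [603.6, -56.5, 140.4]
tcp_rot: [0.992, 0.128, 0.001, 0.0]
contact_force: [-2.3, 0.4, 10.4]
finger_gap: 0.264
15.9 [603.58158368 -56.49209111 140.39599609] [-2.32169153  0.39155229 10.3816438 ] 0.26397070344430423
pred tip px [322.65599034 262.75971836]
```

View pics/s8.png

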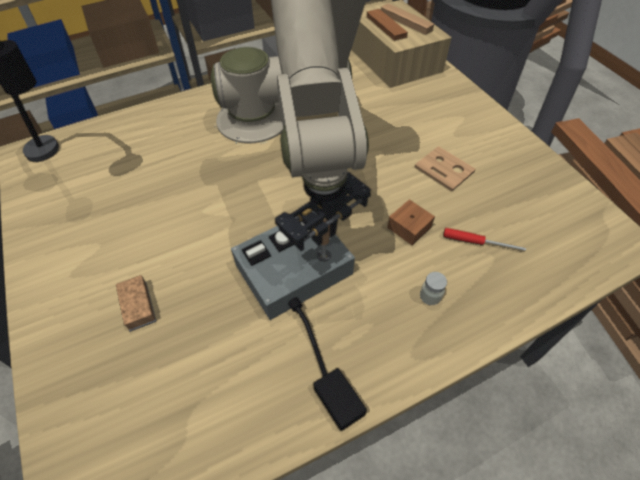

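View pics/s8c.png

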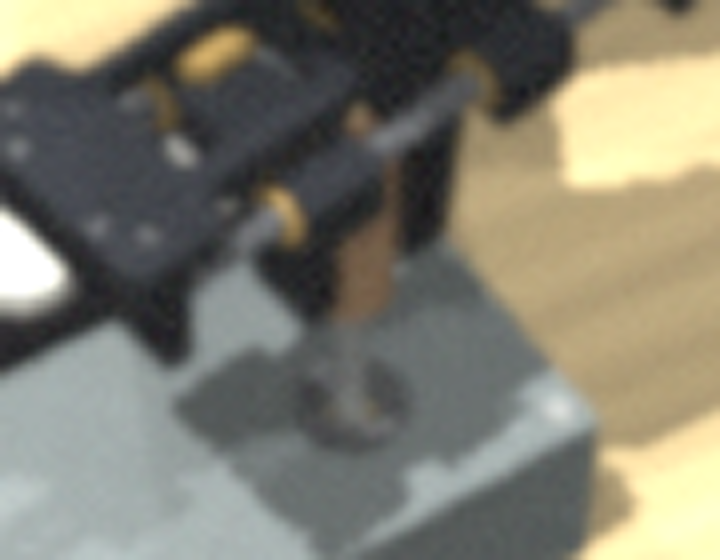

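```bash
python3 -c "
from workcell import bot
print(bot.sign_off())"
```

```text
the job is handed in; nothing more can be done
None
```

The job is done and handed in at about 16 s: both keys pressed in order, and the reset pin now holds the recessed button down.

- **Keys:** I pressed the round key with shut fingers until it stopped, at a tip height of 82.2 mm with about 16 N. I let it come up, then did the same with the square key, which stopped at 82.3 mm with about 13 N. I didn't touch the bar key or the loose things. I judged full travel from height and force, as the joint travels can't be read directly.
- **Pin:** I gripped the handle, drew the pin from its block and put the rod through the collar without any contact force showing.
- **Last checks:** The tool height was steady at 140.4 mm, which puts the rod's end about 42 mm above the bench, the button's fully-down height. The push was about 10 N, still there after 1 s, and the opening (0.264, about 23 mm) fits the 24 mm handle. The last picture shows the rod in the hole and the loose things where they were. The gripper hides the square key there, so I couldn't confirm by eye that it came back up.
- **Disagreement:** The two cameras differed by about 7 mm in x on where the box stands. I settled it by comparing the rod's tip with the hole in the scene camera just before inserting it.

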